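# Make up the soldering place

## Task

Make up the soldering place on the round white board: lay the black charcoal block flat inside the marked rectangle at its middle, long side along the rectangle's long side, and stand the small white crucible upright on the middle of the block. Stand the open copper quench cup upright in the marked ring on the green pickle pot's side of the block, and the white flux jar with the blue lid upright in the ring on the other side. Let go of everything, and leave the amber oil bottle, the hammer and the steel bench block where they are.

Things in the scene. Friction and masses are not known exactly. Their poses are not given: they have to be found in the camera images.
- board: Round off-white soldering board fixed to the bench, 248 mm across, 12 mm thick; origin at the centre of its underside, z up, so its top face is at z = 12 mm. Turned by up to 0.4 rad. Thin dark marks on its top face (flat, no height): a rectangle centred on the board, 102 mm along the board's y axis by 62 mm along its x axis; and two rings of 66 mm outer diameter, centred at board x = 0, y = +86 mm and y = -86 mm.
- pickle_pot: Green round warming pot with a glass lid and black knob, 134 mm across, 130 mm high, fixed to the bench beyond one side of the board (left or right changes from start to start; the cream motor control unit stands on the other side). Origin at the centre of its underside. The ring on its side is the one nearer to it (same sign of y in the board's frame).
- charcoal_mid (a point): Black charcoal block, loose, 90 mm (its x) by 50 mm (its y) by 30 mm high; the point is its centre, 15 mm above its underside. About 0.12 kg. Lies flat on the bench at the start, at any yaw.
- crucible_mid (a point): Small white ceramic crucible, loose, an open round cup 48 mm across (42 mm at the foot), 34 mm high, wall 4 mm; the point is on its axis half-way up, 17 mm above its underside. About 0.07 kg. Stands upright on the bench at the start.
- cup_mid (a point): Open copper quench cup, loose, empty, straight-sided, 52 mm across, 60 mm high, wall 3 mm; the point is on its axis half-way up, 30 mm above its underside. About 0.12 kg. Upright on the bench at the start.
- jar_mid (a point): Closed white flux jar with a blue lid, loose, body 48 mm across, lid 50 mm across and 15 mm high, 56 mm high in all; the point is on its axis half-way up, 28 mm above its underside. About 0.11 kg. Upright on the bench at the start.
- oil: Bystander, to be left alone: small amber oil bottle with a black cap, loose, 36 mm across, 75 mm high, standing on the bench in front of the board. Origin at the centre of its underside.
- anvil: Bystander, to be left alone: bright steel bench block, loose, 60 x 60 x 22 mm, 0.6 kg, on the bench at the front left. Origin at the centre of its underside.
- hammer: Bystander, to be left alone: hammer 200 mm long, loose, lying on the bench at the front right; its x axis runs from handle to head, its origin lies mid-length, at bench level.
Not all that is in view belongs to the job. There is more than one size of the part that bears crucible_mid; the job needs the largest.

How it is judged:
By the outcome, as a careful person would: the job done as asked, in the order asked, and still so for the second after the job is handed in, with the robot touching nothing.
It also fails if it takes over 112 s, if anything falls off the work surface, if the arm or the gripper's body presses on something with over 40 N, if the wrist force passes 120 N, or if a joint passes its speed limit or range.

## Robot

A 6-joint arm with a two-finger parallel gripper is mounted at the origin on the work surface. World frame = base frame: x ahead of the robot, y to its left, z up, the work surface at z = 0. Lengths are in m, angles in rad, forces in N, time in s.
With the tool pointing down it reaches from about 0.35 to 0.775 m from the base axis. Payload 5.5 kg.
Tool frame: the origin (TCP) lies at the very end of the fingers, on their centre line; the grasp point (between the pads) lies 19 mm behind it (env.grip_point_offset is the distance from the TCP to the grasp point, in m); z points along the fingers, y is the line along which they close (so a half turn about z gives the same grasp; the last joint's range is limited). The gripper opens to 85 mm and grips with 20 to 120 N. Pads are 22 mm wide; open, the fingers measure 114 mm over their backs; the gripper's body (76 mm by 85 mm) begins 54 mm behind the grasp point. The pads swing forward as they close: fully open they stand 13 mm farther back than shut.
Start: joints at [1.032, 0.313, 0.046, 1.304, 0, 1.431], TCP at [0.223, 0.53, 0.207] pointing down, gripper open.
Joint ranges: [-2.76, 2.76], [-0.86, 1.69], [-1.03, 1.26], [-2.2, 2.34], [-1.47, 1.5], [-3.14, 3.14]. Speed limits (rad/s): [2.57, 2.57, 3.14, 3.14, 3.14, 3.14].

## Interface

Orientations are given as a unit quaternion [w, x, y, z].
In Python, from workcell import sensors, imaging, workorder, env gives the robot as it stands.
- The arm moves only by the shell command python3 -m handwheel 'ROWS' [FORCE]. ROWS is JSON, a list of rows, each a list of 5 numbers: the shift along the tool's x, y, z in mm, then the turn about the tool's z in rad, then the opening, from 0 (shut) to 1 (fully open). A call has 1 to 8 rows; each row is the pose to reach, as a shift and turn from the pose commanded when the call began, along the tool's axes at that moment; what a row does not reach only later rows make up. A row lasts 1/10 s, in which the tool goes at most 50 mm and 8.59 degrees, less where a joint would pass 70% of its speed; a pose out of reach is approached as far as the arm can. A call with a gripper value outside its range is refused whole. The fingers move at their own pace and stop on an object; FORCE is the grip in N (left out, the last holds). Time passes only in rows, so rows that repeat a pose let the fingers close. It gives the time, the measured TCP pose, the force, the opening and the grip force at its end, in the units of the state.
- sensors.get_state(): the state, without advancing time (a new reading comes with each control period).
- imaging.read_camera(name): name is "scene" or "top"; returns a dict with "color" (400x640x3 uint8, blue, green, red), "z_map" (400x640 float32, m along the optical axis (not along the pixel's ray), 0 where there is no reading), "fx", "fy", "cx", "cy" (pixels), "xyz" and "rotation" of the camera in the world. Camera axes: x right, y down, z forward; pixel columns grow to the right and rows downward; lengths in m; the calibration is good to about 2 mm. A picture is of the moment at which its call begins.
- workorder.hand_in(): hands the job in; it is judged then, once.
The state is a dict: "clock": time; "joint_pos": joint angles; "qvel": joint speeds; "tau": joint torques, N m; "tcp_pos": TCP position; "orientation": TCP orientation; "wrist_force": force on the tool from outside, world axes, zero at the start; "ft_torque": the same for the moment, N m; "finger_gap": finger opening in m; "grip_force": force on a finger pad.
Only numpy, scipy, OpenCV 4.12 (cv2) and the standard library are available. Lean on these libraries where they do the work, as an engineer would, in place of code of your own. Each camera call takes 0.05 s, during which the arm holds its last target. There are 200 camera calls.

## Working session

There is one attempt and no reset: what is moved stays moved. The work goes in short steps, Python scripts to look and compute and a shell command to move; the robot and the scene stay as the last step left them, time stands still between calls to the robot, and variables do not carry over. Pictures are saved under pics/ and viewed, at most 14 in all, crops included, and the job is handed in when it is done.

```bash
ls; mkdir -p pics; cat > h.py <<'E'
import numpy as np,cv2,sys
from workcell import sensors,imaging,workorder,env
def cam(n):
    c=imaging.read_camera(n); return c
def w(c,u,v,z=None):
    R=np.array(c["rotation"]); 
    if R.shape!=(3,3):
        from scipy.spatial.transform import Rotation as Ro
        R=Ro.from_quat(np.roll(R,-1)).as_matrix()
    d=R@np.array([(u-c["cx"])/c["fx"],(v-c["cy"])/c["fy"],1.]);o=np.array(c["xyz"])
    s=c["z_map"][int(round(v)),int(round(u))] if z is None else (z-o[2])/d[2]
    return o+s*d
E
python3 - <<'E'
from h import *
import pickle
for n in("top","scene"):
    c=cam(n); cv2.imwrite(f"pics/{n}0.png",c["color"]); pickle.dump(c,open(f"{n}0.pkl","wb")); print(n,c["xyz"],c["rotation"],c["fx"])
s=sensors.get_state();print(s["clock"],s["tcp_pos"],s["orientation"],s["finger_gap"],env.grip_point_offset)
E
```

```text
pics
top [ 0.27264703 -0.0167551   1.18246919] [ 0.0733777  -0.65407365  0.74884012 -0.07772934] 439.4722758935398
scene [ 1.24059277 -0.45934563  0.65884027] [-0.38815324  0.77362253  0.44519621 -0.22944625] 400.88527230934204
0.1 [0.22301682 0.52945104 0.20649213] [-2.93803267e-04  1.98079525e-01  9.80185600e-01 -7.77179411e-04] 0.08552319331627337 0.0187
```

View pics/top0.png

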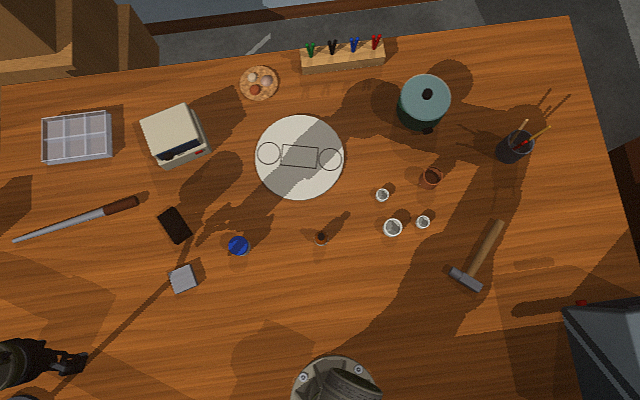

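View pics/scene0.png

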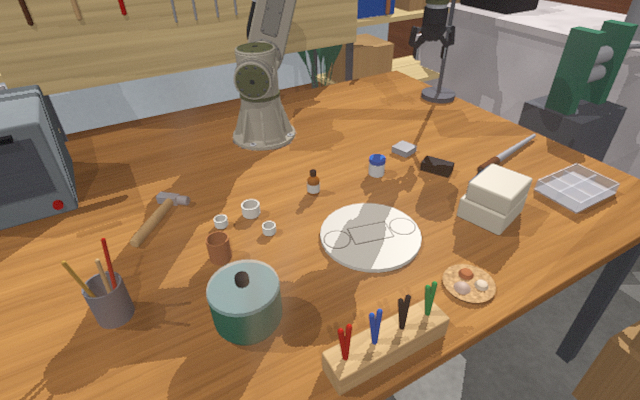

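Top view: three crucibles at (382,195), (392,227) and (423,222). The one at (392,227) looks the largest; I'll confirm that in a crop. Cup (431,177), jar (238,246), charcoal (174,225), board centre (300,157), pickle pot (424,100), oil bottle (321,238), and hammer and steel block (183,279) at the front.

```bash
python3 - <<'E'
from h import *
import pickle
c=pickle.load(open("top0.pkl","rb"));I=c["color"]
def cr(u,v,w_,h_):return cv2.resize(I[v:v+h_,u:u+w_],None,fx=4,fy=4,interpolation=cv2.INTER_CUBIC)
a=cr(365,160,100,75);b=cr(250,110,100,95);d=cr(150,200,100,75)
out=np.zeros((680,800,3),np.uint8);out[:300,:400]=a;out[:300,400:]=d;out[300:,:400]=b
cv2.imwrite("pics/crop0.png",out[:,:][:600+80][0:680][:600])
# sizes from z_map heights
from scipy import ndimage as nd
vv,uu=np.mgrid[0:400,0:640]
R=w(c,320,200,0)
P=np.stack([(uu-c["cx"])/c["fx"],(vv-c["cy"])/c["fy"],np.ones_like(uu)],-1)*c["z_map"][...,None]
q=np.array(c["rotation"])
from scipy.spatial.transform import Rotation as Ro
M=q if q.shape==(3,3) else Ro.from_quat(np.roll(q,-1)).as_matrix()
X=P@M.T+np.array(c["xyz"])
for nme,(u,v),zmin,zmax in[("cruL",(392,227),.025,.045),("cruA",(382,195),.017,.045),("cruB",(423,222),.017,.045),("cup",(431,177),.048,.07),("jar",(238,246),.045,.07),("coal",(174,225),.02,.04),("oil",(321,238),.06,.09),("anv",(183,279),.015,.03),("pot",(424,100),.09,.14)]:
    r=35 if nme=="pot" else 20
    m=np.zeros((400,640),bool);m[v-r:v+r,u-r:u+r]=1
    m&=(X[...,2]>zmin)&(X[...,2]<zmax)
    l,n=nd.label(m);ids=np.bincount(l[m]);ids[:1]=0
    k=ids.argmax();mm=l==k
    p=X[mm];(cx,cy),(ww,hh),an=cv2.minAreaRect((p[:,:2]*1000).astype(np.float32))
    print(nme,mm.sum(),"ctr",round(cx,1),round(cy,1),"size",round(ww,1),round(hh,1),"ang",round(an,1),"z",np.percentile(p[:,2],[5,50,95]).round(4))
m=(X[...,2]>.006)&(X[...,2]<.018);m[:100]=0;m[210:]=0;m[:,:245]=0;m[:,355:]=0
l,n=nd.label(m);k=np.bincount(l[m]).argmax();p=X[l==k];print("board",cv2.minEnclosingCircle((p[:,:2]*1000).astype(np.float32)),np.median(p[:,2]))
E
```

```text
cruL 99 ctr 410.5 -210.7 size 45.9 46.3 ang 37.3 z [0.0277 0.0328 0.037 ]
cruA 48 ctr 503.5 -199.9 size 30.6 34.4 ang 82.0 z [0.0194 0.023  0.0274]
cruB 53 ctr 415.3 -295.0 size 31.5 32.0 ang 37.0 z [0.0181 0.0231 0.0272]
cup 118 ctr 528.3 -333.6 size 49.5 51.1 ang 88.6 z [0.0494 0.0574 0.0618]
jar 299 ctr 414.8 193.0 size 49.2 46.7 ang 83.5 z [0.0517 0.0562 0.0598]
coal 661 ctr 494.7 362.8 size 91.1 50.6 ang 28.1 z [0.0254 0.0307 0.0344]
oil 42 ctr 406.7 -20.4 size 15.2 15.8 ang 82.1 z [0.0696 0.074  0.0778]
anv 557 ctr 351.4 351.8 size 60.2 61.5 ang 15.4 z [0.0184 0.0225 0.0261]
pot 1931 ctr 730.5 -341.7 size 129.7 131.1 ang 79.9 z [0.102  0.1079 0.1149]
board ((645.2185668945312, 9.079833984375), 125.54985046386719) 0.012346491412994265
```

View pics/crop0.png

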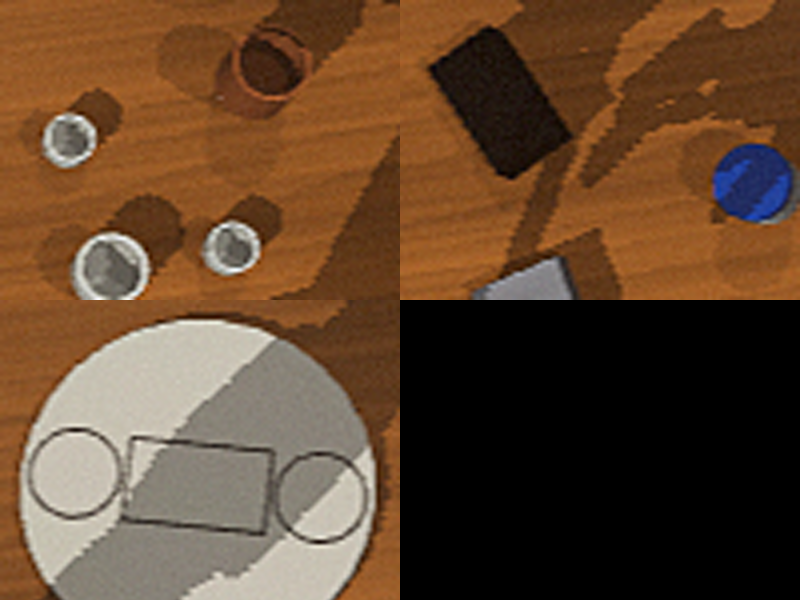

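The crop confirms the crucible at (392,227): about 46 mm across against about 32 mm for the other two. The pot is on the −y side, so the cup goes in the right ring and the jar in the left one.

```bash
cat > plan.py <<'E'
# usage: plan.py X Y Z(mm, TCP) YAW(deg of tool y) -> shift in tool axes
from h import *
from scipy.spatial.transform import Rotation as Ro
s=sensors.get_state();q=np.array(s["orientation"]);M=Ro.from_quat(np.roll(q,-1)).as_matrix()
a=[float(t) for t in sys.argv[1:]]
d=M.T@(np.array(a[:3])-1000*np.array(s["tcp_pos"]))
y=np.degrees(np.arctan2(M[1,1],M[0,1]))
t=(a[3]-y+90)%180-90
print("shift",d.round(1),"turn",round(-np.radians(t),3),"or",round(-np.radians(t-np.sign(t)*180),3),"yaw",y.round(1),"j6",round(s["joint_pos"][5],2),"gap",round(s["finger_gap"],4),"clk",s["clock"])
E
python3 - <<'E'
from h import *
import pickle
c=pickle.load(open("top0.pkl","rb"))
g=lambda a,b:w(c,250+(a+.5)/4-.5,110+(b-300+.5)/4-.5,.012)[:2]*1000
K=[g(*p) for p in[(131,437),(274,451),(267,534),(123,520)]]
L,Rr=g(76,473),g(321,497)
print("rect",np.mean(K,0),"L",L,"R",Rr,"mid",(L+Rr)/2,"dist",np.linalg.norm(L-Rr))
d=L-Rr;print("yaw of y axis",np.degrees(np.arctan2(d[1],d[0])),[np.degrees(np.arctan2(*(v[::-1]))) for v in(K[0]-K[1],K[3]-K[2],K[0]-K[3],K[1]-K[2])])
E
python3 plan.py 494.7 362.8 150 118.1
```

```text
rect [643.67730059   9.51051896] L [664.16836878  93.11062023] R [623.70167456 -73.53700901] mid [643.93502167   9.78680561] dist 171.49048273975424
yaw of y axis 76.35116293190777 [np.float64(76.31227353772347), np.float64(76.43718934829157), np.float64(-11.810891106153639), np.float64(-12.146764475154551)]
shift [-315.1  -48.    56.5] turn -0.889 or 2.252 yaw 67.2 j6 1.43 gap 0.0855 clk 0.1
```

```bash
python3 -m handwheel '[[-45,-7,8,-0.13,1],[-90,-14,16,-0.26,1],[-135,-21,24,-0.39,1],[-180,-28,32,-0.52,1],[-225,-35,40,-0.65,1],[-270,-42,48,-0.78,1],[-315,-48,56,-0.889,1],[-315,-48,56,-0.889,1]]' 40; python3 plan.py 494.7 362.8 5 118.1
```

```text
clock: 0.9
tcp_pos: [0.4989, 0.3597, 0.1491]
orientation: [-0.0, -0.241, 0.971, -0.001]
wrist_force: [-0.4, 0.2, -0.5]
finger_gap: 0.0856
grip_force: 0.0
shift [  2.1   4.9 144.1] turn -0.005 or 3.137 yaw 117.8 j6 0.01 gap 0.0856 clk 0.9
```

```bash
python3 -m handwheel '[[0,0,0,0,1],[0,0,0,0,1]]'; python3 plan.py 494.7 362.8 5 118.1
```

```text
clock: 1.1
tcp_pos: [0.4941, 0.3636, 0.1511]
orientation: [-0.001, -0.243, 0.97, 0.0]
wrist_force: [0.0, 0.1, -0.4]
finger_gap: 0.0849
grip_force: 0.0
shift [ -0.3  -1.  146.1] turn -0.0 or 3.141 yaw 118.1 j6 0.01 gap 0.0849 clk 1.1
```

```bash
python3 -m handwheel '[[0,0,30,0,1],[0,0,60,0,1],[0,0,90,0,1],[0,0,115,0,1],[0,0,130,0,1],[0,0,140,0,1],[0,-1,146,0,1],[0,-1,146,0,1]]'; python3 -m handwheel '[[0,0,0,0,0.5],[0,0,0,0,0.3],[0,0,0,0,0.3],[0,0,0,0,0.3],[0,0,0,0,0.3],[0,0,0,0,0.3],[0,0,0,0,0.3]]' 40
```

```text
clock: 1.9
tcp_pos: [0.4948, 0.3629, 0.0052]
orientation: [-0.0, -0.243, 0.97, -0.0]
wrist_force: [0.3, -1.1, -0.7]
finger_gap: 0.0854
grip_force: 0.0
clock: 2.6
tcp_pos: [0.4959, 0.3626, 0.0059]
orientation: [0.001, -0.243, 0.97, 0.0]
wrist_force: [-0.8, -0.5, 4.7]
finger_gap: 0.0257
grip_force: 2.5
```

```bash
python3 -m handwheel '[[0,0,-30,0,0.3],[0,0,-65,0,0.3],[0,0,-100,0,0.3],[0,0,-130,0,0.3],[0,0,-130,0,0.3],[0,0,-130,0,0.3]]';python3 plan.py 644.3 9.4 100 -13.5
```

```text
clock: 3.2
tcp_pos: [0.4957, 0.3627, 0.1356]
orientation: [0.001, -0.243, 0.97, 0.0]
wrist_force: [0.7, -0.5, -0.9]
finger_gap: 0.0257
grip_force: 0.0
shift [  35.3 -381.6   35.6] turn -0.845 or 2.297 yaw 118.1 j6 0.01 gap 0.0257 clk 3.2
```

```bash
python3 - <<'E'
from h import *
a=cam("top")["color"][175:275,115:255];b=cam("scene")["color"][60:200,360:520]
a=cv2.resize(a,(560,400),interpolation=2)[:, :400];b=cv2.resize(b,(400,350),interpolation=2)
o=np.zeros((400,800,3),np.uint8);o[:,:400]=a;o[:350,400:]=b;cv2.imwrite("pics/m1.png",o)
E
```

```text
(no output)
```

View pics/m1.png

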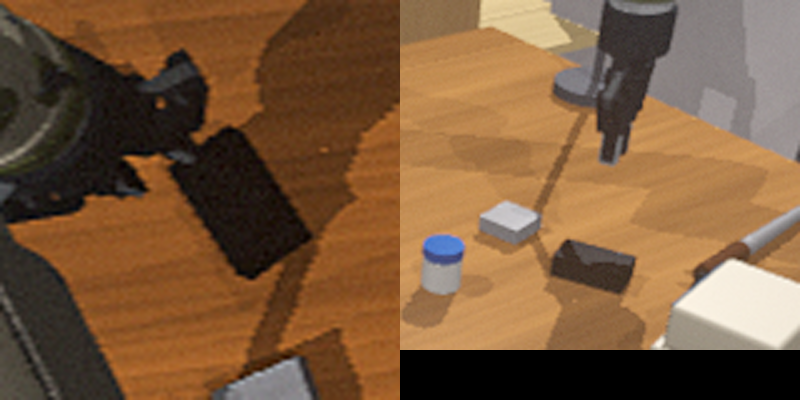

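The view shows the block lying flat at about (210,225) in the top image, and the gripper holds nothing. I'll measure the block again.

```bash
cat > meas.py <<'E'
# usage: meas.py u v r zmin zmax (mm): extents of the thing in that height band near pixel, top camera
from h import *
from scipy import ndimage as nd
from scipy.spatial.transform import Rotation as Ro
u,v,r,z0,z1=[int(float(t)) for t in sys.argv[1:6]]
c=cam("top");vv,uu=np.mgrid[0:400,0:640]
P=np.stack([(uu-c["cx"])/c["fx"],(vv-c["cy"])/c["fy"],np.ones_like(uu)],-1)*c["z_map"][...,None]
X=(P@Ro.from_quat(np.roll(np.array(c["rotation"]),-1)).as_matrix().T+np.array(c["xyz"]))*1000
m=np.zeros((400,640),bool);m[v-r:v+r,u-r:u+r]=1
m&=(X[...,2]>z0)&(X[...,2]<z1);l,n=nd.label(m)
for k in np.argsort(-np.bincount(l[m],minlength=n+1))[:3]:
    p=X[l==k]
    if k==0 or len(p)<15: continue
    b=cv2.minAreaRect(p[:,:2].astype(np.float32));print(len(p),np.round(b[0],1),np.round(b[1],1),round(b[2],1),"z",np.percentile(p[:,2],[5,50,95]).round(1))
E
python3 meas.py 174 225 25 20 40; python3 meas.py 174 225 60 100 170;python3 plan.py 494.7 362.8 100 118.1
```

```text
648 [495.1 362.4] [91.5 50.3] 29.3 z [26.  30.6 34.7]
shift [-0.8  0.6 33.4] turn -0.0 or 3.141 yaw 118.1 j6 0.01 gap 0.0254 clk 3.4
```

```bash
python3 - <<'E'
from h import *
from scipy.spatial.transform import Rotation as Ro
T=np.array(sensors.get_state()["tcp_pos"])
M=Ro.from_quat(np.roll(sensors.get_state()["orientation"],-1)).as_matrix()
for n in("top","scene"):
    c=cam(n);R=Ro.from_quat(np.roll(c["rotation"],-1)).as_matrix()
    im=cv2.resize(c["color"],None,fx=4,fy=4,interpolation=2)
    for q,col in((T,(0,0,255)),(T+.025*M[:,1],(0,255,0)),(T-.025*M[:,1],(0,255,0)),(T-.1*M[:,2],(255,0,0))):
        p=R.T@(q-np.array(c["xyz"]));u=c["fx"]*p[0]/p[2]+c["cx"];v=c["fy"]*p[1]/p[2]+c["cy"]
        cv2.circle(im,(int(4*u+2),int(4*v+2)),4,col,-1)
        if col==(0,0,255):U,V=int(4*u),int(4*v);print(n,u,v)
    t=im[max(V-250,0):V+200,max(U-200,0):U+200]
    o=t if n=="top" else np.hstack([o,t])
cv2.imwrite("pics/m2.png",o)
E
```

```text
top 159.4003361073932 218.5458692097383
scene 442.16877796541513 130.8552055128481
```

View pics/m2.png

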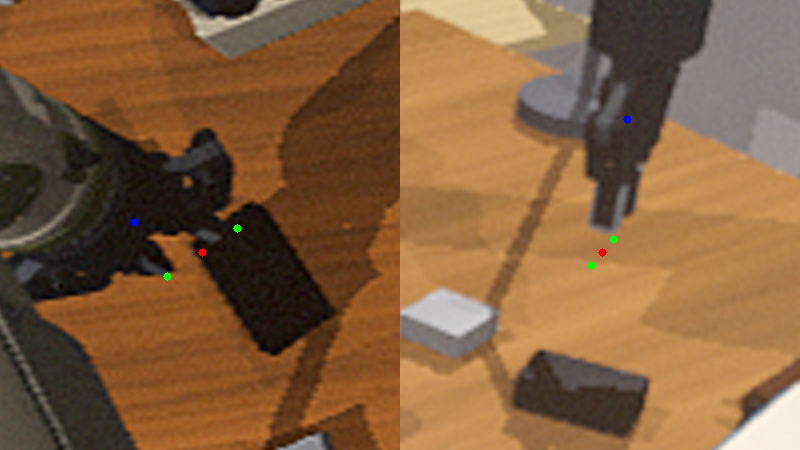

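The overlay shows the real fingertips at about (603,228), some 18 mm above the projected TCP at (602,252), so the fingers closed over the top of the block. I'll measure the tip height against opening from depth.

```bash
cat > tip.py <<'E'
from h import *
from scipy.spatial.transform import Rotation as Ro
s=sensors.get_state();T=np.array(s["tcp_pos"]);M=Ro.from_quat(np.roll(s["orientation"],-1)).as_matrix()
vv,uu=np.mgrid[0:400,0:640]
for n in("top","scene"):
    c=cam(n)
    P=np.stack([(uu-c["cx"])/c["fx"],(vv-c["cy"])/c["fy"],np.ones_like(uu)],-1)*c["z_map"][...,None]
    X=P@Ro.from_quat(np.roll(c["rotation"],-1)).as_matrix().T+np.array(c["xyz"])
    L=((X-T)@M*1000).reshape(-1,3)
    k=(abs(L[:,0])<30)&(abs(L[:,1])<65)&(L[:,2]>-70)&(L[:,2]<30)&(X[...,2].ravel()>.06);L=L[k]
    for lo in range(-60,20,6):
        b=L[(L[:,2]>=lo)&(L[:,2]<lo+6)]
        if len(b):print(n,lo,len(b),"x",np.percentile(b[:,0],[5,95]).round(),"y",np.percentile(b[:,1],[5,95]).round())
print(s["finger_gap"],T)
E
python3 -m handwheel '[[0,0,0,0,0.6],[0,0,0,0,0.6],[0,0,0,0,0.6],[0,0,0,0,0.6],[0,0,0,0,0.6]]'; python3 tip.py
```

```text
clock: 4.0
tcp_pos: [0.4955, 0.3625, 0.1354]
orientation: [0.0, -0.243, 0.97, 0.0]
wrist_force: [-0.8, -0.7, 0.3]
finger_gap: 0.0514
grip_force: 0.0
top -60 14 x [ 4. 11.] y [-40.  31.]
top -54 14 x [-0. 11.] y [-40.  36.]
top -48 18 x [ 2. 11.] y [-38.  29.]
top -42 17 x [-5. 11.] y [-39.  35.]
top -36 8 x [ 1. 11.] y [-33.  29.]
top -30 3 x [-9.  7.] y [25. 28.]
scene -60 30 x [-12.   6.] y [-40.  27.]
scene -54 24 x [-12.   6.] y [-41.  27.]
scene -48 26 x [-12.   9.] y [-42.  27.]
scene -42 27 x [-12.   7.] y [-40.  26.]
scene -36 22 x [-11.   8.] y [-39.  29.]
scene -30 12 x [-9.  5.] y [-34.  26.]
0.051395239298458226 [0.49545951 0.36249653 0.13541721]
```

At a 51 mm gap the tips are about 26 mm behind the reported TCP. So I'll grasp with TCP z near −20 mm, and watch the force on the way down.

```bash
python3 -m handwheel '[[0,0,20,0,1],[0,0,50,0,1],[0,0,80,0,1],[0,0,105,0,1],[0,0,120,0,1],[0,0,130,0,1],[0,0,130,-0.01,1],[0,0,130,-0.01,1]]'; python3 -m handwheel '[[0,0,4,0,1],[0,0,8,0,1],[0,0,12,0,1],[0,0,12,0,1]]';python3 -m handwheel '[[0,0,4,0,1],[0,0,8,0,1],[0,0,12,0,1],[0,0,12,0,1]]'
```

```text
clock: 4.9
tcp_pos: [0.4959, 0.3627, 0.0059]
orientation: [0.0, -0.248, 0.969, 0.0]
wrist_force: [0.3, 0.4, 0.7]
finger_gap: 0.0854
grip_force: 0.0
clock: 5.3
tcp_pos: [0.495, 0.3623, -0.0072]
orientation: [-0.0, -0.247, 0.969, -0.0]
wrist_force: [-0.0, 0.6, 0.2]
finger_gap: 0.085
grip_force: 0.0
clock: 5.7
tcp_pos: [0.4949, 0.3622, -0.0196]
orientation: [-0.001, -0.247, 0.969, -0.0]
wrist_force: [-0.3, -0.1, -0.7]
finger_gap: 0.0854
grip_force: 0.0
```

No contact, so the offset is real. Closing.

```bash
python3 -m handwheel '[[0,0,0,0,0.5],[0,0,0,0,0.4],[0,0,0,0,0.4],[0,0,0,0,0.4],[0,0,0,0,0.4],[0,0,0,0,0.4],[0,0,0,0,0.4]]' 40;  python3 -m handwheel '[[0,0,-20,0,0.4],[0,0,-50,0,0.4],[0,0,-90,0,0.4],[0,0,-130,0,0.4],[0,0,-150,0,0.4],[0,0,-150,0,0.4],[0,0,-150,0,0.4]]';python3 plan.py 644.3 9.4 120 -13.5
```

```text
clock: 6.4
tcp_pos: [0.4957, 0.3627, -0.0183]
orientation: [0.0, -0.248, 0.969, 0.0]
wrist_force: [-0.4, -0.0, 3.5]
finger_gap: 0.0491
grip_force: 43.3
clock: 7.1
tcp_pos: [0.495, 0.3622, 0.1303]
orientation: [-0.0, -0.247, 0.969, -0.0]
wrist_force: [-0.8, -0.5, -2.7]
finger_gap: 0.049
grip_force: 42.9
shift [  38.2 -381.2   10.3] turn -0.835 or 2.307 yaw 118.7 j6 0.0 gap 0.049 clk 7.1
```

```bash
python3 -m handwheel '[[5,-40,0,-0.1,0.4],[10,-85,0,-0.21,0.4],[15,-130,0,-0.32,0.4],[20,-175,0,-0.43,0.4],[25,-220,0,-0.54,0.4],[29,-265,0,-0.64,0.4],[34,-310,0,-0.74,0.4],[38,-350,0,-0.835,0.4]]'; python3 -m handwheel '[[0,0,0,0,0.4],[0,0,0,0,0.4],[0,0,0,0,0.4]]'; python3 plan.py 644.3 9.4 -7 -13.5
```

```text
clock: 7.9
tcp_pos: [0.6287, 0.035, 0.128]
orientation: [-0.002, -0.62, 0.784, 0.002]
wrist_force: [0.2, 0.3, -1.5]
finger_gap: 0.0492
grip_force: 42.8
clock: 8.2
tcp_pos: [0.6284, 0.0379, 0.1293]
orientation: [-0.001, -0.619, 0.785, 0.001]
wrist_force: [-0.1, 0.9, -1.9]
finger_gap: 0.0491
grip_force: 42.8
shift [ 23.9 -22.7 136.2] turn -0.0 or 3.142 yaw 166.5 j6 -1.4 gap 0.0491 clk 8.2
```

```bash
python3 -m handwheel '[[12,-12,30,0,0.4],[24,-23,60,0,0.4],[24,-23,90,0,0.4],[24,-23,110,0,0.4],[24,-23,122,0,0.4],[24,-23,128,0,0.4],[24,-23,132,0,0.4],[24,-23,132,0,0.4]]'; python3 -m handwheel '[[0,0,1,0,0.4],[0,0,2,0,0.4],[0,0,3,0,0.4],[0,0,3,0,0.4]]'; python3 plan.py 644.3 9.4 -7 -13.5
```

```text
clock: 9.0
tcp_pos: [0.647, 0.0089, -0.0002]
orientation: [0.0, -0.619, 0.785, -0.0]
wrist_force: [0.1, 0.8, -1.5]
finger_gap: 0.0492
grip_force: 42.8
clock: 9.4
tcp_pos: [0.6468, 0.0084, -0.0035]
orientation: [0.0, -0.619, 0.785, -0.0]
wrist_force: [-0.7, 0.6, -2.0]
finger_gap: 0.0489
grip_force: 42.8
shift [-0.4  2.7  3.5] turn -0.0 or 3.141 yaw 166.5 j6 -1.45 gap 0.0489 clk 9.4
```

```bash
python3 -m handwheel '[[0,3,0,0,0.4],[0,3,0,0,0.4],[0,3,1,0,0.4],[0,3,2,0,0.4],[0,3,2,0,0.4]]'; python3 -m handwheel '[[0,0,1,0,0.4],[0,0,2,0,0.4],[0,0,2,0,0.4]]'; python3 plan.py 644.3 9.4 -7 -13.5
```

```text
clock: 9.9
tcp_pos: [0.6437, 0.0091, -0.0059]
orientation: [-0.0, -0.619, 0.785, 0.0]
wrist_force: [0.5, 0.4, -2.3]
finger_gap: 0.0493
grip_force: 42.8
clock: 10.2
tcp_pos: [0.6439, 0.0091, -0.0063]
orientation: [0.0, -0.619, 0.785, -0.0]
wrist_force: [-2.6, 0.5, 6.8]
finger_gap: 0.0492
grip_force: 43.9
shift [-0.3 -0.3  0.7] turn 0.0 or -3.142 yaw 166.5 j6 -1.45 gap 0.0492 clk 10.2
```

```bash
python3 -m handwheel '[[0,0,-1,0,0.65],[0,0,-1,0,0.75],[0,0,-1,0,0.9],[0,0,-1,0,1],[0,0,-1,0,1]]'; python3 -m handwheel '[[0,0,-15,0,1],[0,0,-40,0,1],[0,0,-80,0,1],[0,0,-120,0,1],[0,0,-140,0,1],[0,0,-140,0,1]]'; python3 plan.py 410.5 -210.7 110 135; python3 plan.py 410.5 -210.7 110 45
```

```text
clock: 10.7
tcp_pos: [0.6437, 0.0091, -0.0069]
orientation: [-0.0, -0.619, 0.785, 0.0]
wrist_force: [-0.2, -0.0, 0.2]
finger_gap: 0.0852
grip_force: 0.0
clock: 11.3
tcp_pos: [0.6464, 0.0089, 0.1376]
orientation: [0.003, -0.619, 0.785, -0.003]
wrist_force: [1.0, 1.0, 0.7]
finger_gap: 0.0856
grip_force: 0.0
shift [268.6 178.3  26. ] turn 0.55 or -2.592 yaw 166.5 j6 -1.45 gap 0.0856 clk 11.3
shift [268.6 178.3  26. ] turn -1.021 or 2.121 yaw 166.5 j6 -1.45 gap 0.0856 clk 11.3
```

```bash
python3 -m handwheel '[[40,26,0,0.08,1],[80,53,0,0.16,1],[120,80,0,0.24,1],[160,106,0,0.32,1],[200,132,0,0.4,1],[235,156,0,0.48,1],[268,178,0,0.55,1],[268,178,0,0.55,1]]'; python3 -m handwheel '[[0,0,0,0,1],[0,0,0,0,1],[0,0,0,0,1]]'; python3 meas.py 300 155 25 33 50;python3 plan.py 410.5 -210.7 -15 135
python3 - <<'E'
from h import *
c=cam("top")["color"];cv2.imwrite("pics/b1.png",cv2.resize(c[105:205,240:360],None,fx=5,fy=5,interpolation=2))
E
```

```text
clock: 12.1
tcp_pos: [0.4045, -0.2117, 0.132]
orientation: [-0.001, -0.379, 0.925, 0.001]
wrist_force: [0.4, 0.6, 0.4]
finger_gap: 0.0857
grip_force: 0.0
clock: 12.4
tcp_pos: [0.4087, -0.2091, 0.1329]
orientation: [-0.0, -0.384, 0.924, 0.0]
wrist_force: [-0.3, 0.4, 0.9]
finger_gap: 0.0854
grip_force: 0.0
607 [644.2   8.5] [90.3 51.1] 76.7 z [37.5 41.9 45.6]
shift [ -0.   -2.4 147.9] turn 0.002 or -3.14 yaw 135.1 j6 -1.44 gap 0.0853 clk 12.45
```

View pics/b1.png

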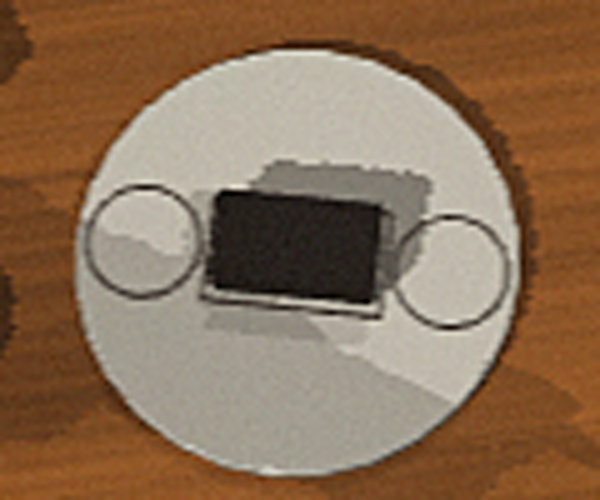

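The block sits inside the rectangle within about 1 mm. Next, the crucible.

```bash
python3 -m handwheel '[[0,-2,30,0,1],[0,-2,60,0,1],[0,-2,90,0,1],[0,-2,115,0,1],[0,-2,132,0,1],[0,-2,142,0,1],[0,-2,148,0,1],[0,-2,148,0,1]]'; python3 plan.py 410.5 -210.7 -15 135;python3 -m handwheel '[[0,0,0,0,0.7],[0,0,0,0,0.6],[0,0,0,0,0.5],[0,0,0,0,0.4],[0,0,0,0,0.4],[0,0,0,0,0.4],[0,0,0,0,0.4]]' 30;  python3 -m handwheel '[[0,0,-15,0,0.4],[0,0,-40,0,0.4],[0,0,-80,0,0.4],[0,0,-120,0,0.4],[0,0,-160,0,0.4],[0,0,-180,0,0.4],[0,0,-180,0,0.4]]';python3 plan.py 644.2 8.7 120 166.5
```

```text
clock: 13.3
tcp_pos: [0.4096, -0.211, -0.015]
orientation: [-0.0, -0.383, 0.924, 0.0]
wrist_force: [-0.6, -0.4, 0.1]
finger_gap: 0.0854
grip_force: 0.0
shift [-0.8 -0.4 -0. ] turn 0.0 or -3.141 yaw 135.0 j6 -1.44 gap 0.0854 clk 13.3
clock: 14.0
tcp_pos: [0.4103, -0.2119, -0.0136]
orientation: [0.001, -0.383, 0.924, -0.001]
wrist_force: [-0.0, 1.2, 5.3]
finger_gap: 0.0477
grip_force: 30.5
clock: 14.7
tcp_pos: [0.4115, -0.2128, 0.1689]
orientation: [0.002, -0.383, 0.924, -0.003]
wrist_force: [0.2, 0.1, -1.3]
finger_gap: 0.0478
grip_force: 31.4
shift [-321.2   -7.5   49.2] turn -0.55 or 2.592 yaw 135.0 j6 -1.44 gap 0.0478 clk 14.7
```

```bash
python3 -m handwheel '[[-35,-1,0,-0.07,0.4],[-80,-2,0,-0.15,0.4],[-125,-3,5,-0.23,0.4],[-170,-4,10,-0.31,0.4],[-215,-5,15,-0.39,0.4],[-260,-6,20,-0.47,0.4],[-300,-7,25,-0.55,0.4],[-321,-7,25,-0.55,0.4]]'; python3 -m handwheel '[[0,0,0,0,0.4],[0,0,0,0,0.4],[0,0,0,0,0.4]]'; python3 plan.py 644.2 8.7 32 166.5
```

```text
clock: 15.5
tcp_pos: [0.6421, 0.0134, 0.1371]
orientation: [-0.001, -0.621, 0.784, 0.001]
wrist_force: [-0.3, -0.4, -0.6]
finger_gap: 0.0475
grip_force: 31.4
clock: 15.8
tcp_pos: [0.6404, 0.01, 0.1395]
orientation: [-0.001, -0.619, 0.786, 0.001]
wrist_force: [-0.3, -0.2, -0.5]
finger_gap: 0.0477
grip_force: 31.4
shift [  0.3  -4.1 107.5] turn -0.001 or 3.141 yaw 166.5 j6 -1.44 gap 0.0477 clk 15.8
```

```bash
python3 -m handwheel '[[0,-4,25,0,0.4],[0,-4,50,0,0.4],[0,-4,75,0,0.4],[0,-4,92,0,0.4],[0,-4,100,0,0.4],[0,-4,105,0,0.4],[0,-4,107,0,0.4],[0,-4,107,0,0.4]]'; python3 -m handwheel '[[0,0,0,0,0.4],[0,0,0,0,0.4]]'; python3 plan.py 644.2 8.7 29 166.5
```

```text
clock: 16.6
tcp_pos: [0.6459, 0.0094, 0.0341]
orientation: [0.0, -0.619, 0.785, -0.0]
wrist_force: [-1.2, 0.2, -1.1]
finger_gap: 0.0471
grip_force: 31.4
clock: 16.8
tcp_pos: [0.646, 0.0097, 0.0342]
orientation: [0.001, -0.619, 0.785, -0.001]
wrist_force: [-0.4, 0.4, -1.1]
finger_gap: 0.0475
grip_force: 31.4
shift [1.4 1.6 5.2] turn 0.0 or -3.141 yaw 166.5 j6 -1.44 gap 0.0475 clk 16.8
```

```bash
python3 -m handwheel '[[1,2,1,0,0.4],[1,2,2,0,0.4],[1,2,3,0,0.4],[1,2,3,0,0.4]]';python3 -m handwheel '[[0,0,1,0,0.4],[0,0,2,0,0.4],[0,0,2,0,0.4]]'; python3 -m handwheel '[[0,0,1,0,0.4],[0,0,1,0,0.4]]';  python3 plan.py 644.2 8.7 29 166.5
```

```text
clock: 17.2
tcp_pos: [0.6431, 0.0093, 0.03]
orientation: [-0.0, -0.619, 0.785, 0.0]
wrist_force: [0.3, 0.8, -0.9]
finger_gap: 0.0478
grip_force: 31.4
clock: 17.5
tcp_pos: [0.6433, 0.0092, 0.0284]
orientation: [0.0, -0.619, 0.785, -0.0]
wrist_force: [-1.6, -0.2, 0.7]
finger_gap: 0.0477
grip_force: 31.5
clock: 17.7
tcp_pos: [0.6434, 0.0092, 0.0284]
orientation: [0.0, -0.619, 0.785, -0.0]
wrist_force: [-2.8, -0.1, 7.2]
finger_gap: 0.0474
grip_force: 31.9
shift [ 0.3 -0.9 -0.6] turn 0.0 or -3.142 yaw 166.5 j6 -1.45 gap 0.0474 clk 17.7
```

Seated; release, rise and go to the cup.

```bash
python3 -m handwheel '[[0,0,-1,0,0.58],[0,0,-1,0,0.62],[0,0,-1,0,0.75],[0,0,-1,0,0.9],[0,0,-1,0,1],[0,0,-1,0,1]]'; python3 -m handwheel '[[0,0,-15,0,1],[0,0,-40,0,1],[0,0,-80,0,1],[0,0,-110,0,1],[0,0,-130,0,1],[0,0,-130,0,1]]'; python3 plan.py 528.3 -333.6 120 166.5
```

```text
clock: 18.3
tcp_pos: [0.6432, 0.0092, 0.0282]
orientation: [-0.0, -0.619, 0.785, 0.0]
wrist_force: [0.2, 0.1, 1.1]
finger_gap: 0.0852
grip_force: 0.0
clock: 18.9
tcp_pos: [0.6455, 0.009, 0.1622]
orientation: [0.002, -0.619, 0.785, -0.002]
wrist_force: [0.9, -0.1, 0.2]
finger_gap: 0.0855
grip_force: 0.0
shift [360.5  34.3  41.7] turn 0.0 or -3.141 yaw 166.5 j6 -1.45 gap 0.0855 clk 18.9
```

```bash
python3 -m handwheel '[[45,4,0,0,1],[90,8,0,0,1],[140,13,0,0,1],[190,18,0,0,1],[240,23,0,0,1],[285,27,0,0,1],[325,31,0,0,1],[360,34,0,0,1]]'; python3 -m handwheel '[[0,0,0,0,1],[0,0,0,0,1],[0,0,0,0,1]]'; python3 plan.py 528.3 -333.6 2 166.5;python3 meas.py 300 155 25 60 90; python3 meas.py 431 177 20 48 70
```

```text
clock: 19.7
tcp_pos: [0.5245, -0.3346, 0.1567]
orientation: [-0.0, -0.619, 0.786, 0.001]
wrist_force: [0.2, -0.6, 0.3]
finger_gap: 0.0857
grip_force: 0.0
clock: 20.0
tcp_pos: [0.526, -0.3317, 0.1574]
orientation: [0.0, -0.619, 0.785, 0.001]
wrist_force: [1.1, -0.3, -0.8]
finger_gap: 0.0852
grip_force: 0.0
shift [  1.5  -2.9 155.4] turn 0.001 or -3.141 yaw 166.5 j6 -2.03 gap 0.0852 clk 20.0
131 [643.1   8.7] [46.1 46.7] 26.4 z [61.4 74.1 78.8]
```

```bash
python3 -m handwheel '[[1,-3,30,0,1],[1,-3,60,0,1],[1,-3,90,0,1],[1,-3,115,0,1],[1,-3,135,0,1],[1,-3,148,0,1],[1,-3,157,0,1],[1,-3,157,0,1]]'; python3 plan.py 528.3 -333.6 0 166.5;python3 -m handwheel '[[0,0,0,0,0.8],[0,0,0,0,0.7],[0,0,0,0,0.6],[0,0,0,0,0.5],[0,0,0,0,0.5],[0,0,0,0,0.5],[0,0,0,0,0.5]]' 30;  python3 -m handwheel '[[0,0,-15,0,0.5],[0,0,-40,0,0.5],[0,0,-80,0,0.5],[0,0,-120,0,0.5],[0,0,-150,0,0.5],[0,0,-150,0,0.5],[0,0,-150,0,0.5]]';python3 plan.py 624.2 -74.5 120 166.5
```

```text
clock: 20.9
tcp_pos: [0.5286, -0.3336, 0.0004]
orientation: [-0.0, -0.619, 0.785, 0.001]
wrist_force: [0.1, -0.3, -0.0]
finger_gap: 0.0853
grip_force: 0.0
shift [0.1 0.3 0.4] turn 0.001 or -3.141 yaw 166.6 j6 -2.03 gap 0.0853 clk 20.9
clock: 21.6
tcp_pos: [0.5296, -0.3353, 0.0027]
orientation: [0.0, -0.619, 0.785, -0.001]
wrist_force: [-1.0, 1.2, 6.5]
finger_gap: 0.0517
grip_force: 31.5
clock: 22.3
tcp_pos: [0.5291, -0.3349, 0.1519]
orientation: [0.0, -0.619, 0.785, -0.001]
wrist_force: [-0.1, -0.3, -1.0]
finger_gap: 0.0516
grip_force: 31.8
shift [-275.4  -31.6   31.8] turn -0.0 or 3.142 yaw 166.5 j6 -2.03 gap 0.0516 clk 22.3
```

```bash
python3 -m handwheel '[[-35,-4,0,0,0.5],[-75,-9,0,0,0.5],[-115,-13,0,0,0.5],[-160,-18,0,0,0.5],[-200,-23,0,0,0.5],[-240,-27,0,0,0.5],[-275,-32,0,0,0.5],[-275,-32,0,0,0.5]]'; python3 -m handwheel '[[0,0,0,0,0.5],[0,0,0,0,0.5]]'; python3 plan.py 624.2 -74.5 20 166.5
```

```text
clock: 23.1
tcp_pos: [0.6239, -0.07, 0.1488]
orientation: [-0.001, -0.621, 0.784, 0.002]
wrist_force: [-0.7, -0.0, -0.9]
finger_gap: 0.0521
grip_force: 31.8
clock: 23.3
tcp_pos: [0.6232, -0.0751, 0.1499]
orientation: [-0.001, -0.619, 0.785, 0.001]
wrist_force: [-0.1, -0.2, -1.3]
finger_gap: 0.0522
grip_force: 31.8
shift [ -0.9  -1.1 129.9] turn -0.001 or 3.141 yaw 166.5 j6 -1.58 gap 0.0522 clk 23.3
```

```bash
python3 -m handwheel '[[-1,-1,30,0,0.5],[-1,-1,60,0,0.5],[-1,-1,90,0,0.5],[-1,-1,110,0,0.5],[-1,-1,122,0,0.5],[-1,-1,128,0,0.5],[-1,-1,130,0,0.5],[-1,-1,130,0,0.5]]'; python3 -m handwheel '[[0,0,0,0,0.5],[0,0,0,0,0.5]]'; python3 plan.py 624.2 -74.5 17 166.5
```

```text
clock: 24.1
tcp_pos: [0.6259, -0.0744, 0.022]
orientation: [0.0, -0.619, 0.785, -0.0]
wrist_force: [-0.5, -0.1, -1.2]
finger_gap: 0.0519
grip_force: 31.8
clock: 24.3
tcp_pos: [0.6262, -0.074, 0.0224]
orientation: [0.001, -0.619, 0.785, -0.001]
wrist_force: [0.5, 0.2, -1.7]
finger_gap: 0.0518
grip_force: 31.8
shift [0.9 1.8 5.4] turn 0.0 or -3.141 yaw 166.5 j6 -1.58 gap 0.0518 clk 24.3
```

```bash
python3 -m handwheel '[[1,2,2,0,0.5],[1,2,4,0,0.5],[1,2,5,0,0.5],[1,2,5,0,0.5]]';python3 -m handwheel '[[0,0,1,0,0.5],[0,0,2,0,0.5],[0,0,2,0,0.5]]'; python3 -m handwheel '[[0,0,1,0,0.5],[0,0,1,0,0.5]]'; python3 -m handwheel '[[0,0,1,0,0.5],[0,0,1,0,0.5]]';  python3 plan.py 624.2 -74.5 13 166.5
```

```text
clock: 24.7
tcp_pos: [0.623, -0.0743, 0.016]
orientation: [-0.0, -0.619, 0.785, 0.0]
wrist_force: [0.3, 0.8, -0.7]
finger_gap: 0.0517
grip_force: 31.8
clock: 25.0
tcp_pos: [0.6233, -0.0744, 0.0148]
orientation: [0.0, -0.619, 0.785, -0.0]
wrist_force: [-1.6, 0.6, 2.6]
finger_gap: 0.0515
grip_force: 32.0
clock: 25.2
tcp_pos: [0.6233, -0.0744, 0.0147]
orientation: [0.0, -0.619, 0.785, -0.0]
wrist_force: [-4.2, 0.4, 9.5]
finger_gap: 0.0516
grip_force: 32.5
clock: 25.4
tcp_pos: [0.6234, -0.0744, 0.0147]
orientation: [0.0, -0.619, 0.785, -0.001]
wrist_force: [-5.7, 1.6, 15.6]
finger_gap: 0.0518
grip_force: 33.0
shift [-0.1 -0.8  1.7] turn 0.0 or -3.141 yaw 166.5 j6 -1.58 gap 0.0518 clk 25.4
```

Seated; back off the pressure, release, rise, then on to the jar.

```bash
python3 -m handwheel '[[0,0,-2,0,0.5],[0,0,-2,0,0.63],[0,0,-2,0,0.68],[0,0,-2,0,0.8],[0,0,-2,0,1],[0,0,-2,0,1],[0,0,-2,0,1]]'; python3 -m handwheel '[[0,0,-15,0,1],[0,0,-40,0,1],[0,0,-80,0,1],[0,0,-120,0,1],[0,0,-150,0,1],[0,0,-150,0,1]]'; python3 plan.py 414.8 193 150 166.5
```

```text
clock: 26.1
tcp_pos: [0.6232, -0.0744, 0.0141]
orientation: [-0.0, -0.619, 0.785, 0.0]
wrist_force: [-0.6, 0.0, -0.0]
finger_gap: 0.0857
grip_force: 0.0
clock: 26.7
tcp_pos: [0.6262, -0.0751, 0.17]
orientation: [0.003, -0.619, 0.785, -0.004]
wrist_force: [0.7, 0.3, 0.8]
finger_gap: 0.0856
grip_force: 0.0
shift [-211.4  268.3   17.4] turn 0.0 or -3.141 yaw 166.5 j6 -1.58 gap 0.0856 clk 26.7
```

```bash
python3 -m handwheel '[[-25,30,0,0,1],[-53,67,0,0,1],[-80,101,0,0,1],[-107,135,0,0,1],[-134,170,0,0,1],[-161,205,5,0,1],[-187,238,10,0,1],[-211,268,17,0,1]]'; python3 -m handwheel '[[0,0,0,0,1],[0,0,0,0,1],[0,0,0,0,1]]'; python3 plan.py 414.8 193 -6 166.5; python3 meas.py 330 160 16 60 85; python3 meas.py 300 155 15 65 90
```

```text
clock: 27.5
tcp_pos: [0.41, 0.1944, 0.1466]
orientation: [-0.0, -0.619, 0.785, 0.0]
wrist_force: [0.3, 1.5, -0.7]
finger_gap: 0.0855
grip_force: 0.0
clock: 27.8
tcp_pos: [0.4125, 0.1929, 0.1472]
orientation: [0.0, -0.619, 0.785, -0.0]
wrist_force: [1.4, 0.5, -0.7]
finger_gap: 0.0856
grip_force: 0.0
shift [ -0.7  -2.1 153.2] turn -0.001 or 3.141 yaw 166.5 j6 -1.07 gap 0.0856 clk 27.8
101 [623.2 -74.5] [50.6 49.7] 86.0 z [62.1 70.6 74.6]
113 [642.5   8.7] [46.2 45.8] 64.8 z [65.9 74.8 79.1]
```

```bash
python3 -m handwheel '[[-1,-2,30,0,1],[-1,-2,60,0,1],[-1,-2,90,0,1],[-1,-2,115,0,1],[-1,-2,135,0,1],[-1,-2,148,0,1],[-1,-2,157,0,1],[-1,-2,157,0,1]]'; python3 plan.py 414.8 193 -10 166.5;python3 -m handwheel '[[0,0,0,0,0.8],[0,0,0,0,0.7],[0,0,0,0,0.6],[0,0,0,0,0.5],[0,0,0,0,0.45],[0,0,0,0,0.45],[0,0,0,0,0.45]]' 30;  python3 -m handwheel '[[0,0,-15,0,0.45],[0,0,-40,0,0.45],[0,0,-80,0,0.45],[0,0,-120,0,0.45],[0,0,-155,0,0.45],[0,0,-155,0,0.45],[0,0,-155,0,0.45]]';python3 plan.py 664.4 93 130 166.5
```

```text
clock: 28.7
tcp_pos: [0.4137, 0.193, -0.0107]
orientation: [-0.001, -0.619, 0.786, 0.0]
wrist_force: [-1.0, -0.2, -0.3]
finger_gap: 0.0853
grip_force: 0.0
shift [-0.3 -1.  -0.7] turn -0.002 or 3.14 yaw 166.4 j6 -1.07 gap 0.0853 clk 28.7
clock: 29.4
tcp_pos: [0.4148, 0.194, -0.0088]
orientation: [0.001, -0.619, 0.785, -0.0]
wrist_force: [-1.9, -0.8, 5.8]
finger_gap: 0.0491
grip_force: 30.5
clock: 30.1
tcp_pos: [0.4144, 0.1941, 0.1458]
orientation: [0.001, -0.619, 0.785, -0.0]
wrist_force: [-1.2, 0.3, -1.4]
finger_gap: 0.0491
grip_force: 31.4
shift [  40.  -266.6   16.2] turn 0.0 or -3.141 yaw 166.5 j6 -1.07 gap 0.0491 clk 30.1
```

```bash
python3 -m handwheel '[[5,-33,0,0,0.45],[10,-70,0,0,0.45],[16,-110,0,0,0.45],[22,-150,0,0,0.45],[28,-190,0,0,0.45],[34,-230,0,0,0.45],[40,-265,0,0,0.45],[40,-267,0,0,0.45]]'; python3 -m handwheel '[[0,0,0,0,0.45],[0,0,0,0,0.45]]'; python3 plan.py 664.4 93 9 166.5
```

```text
clock: 30.9
tcp_pos: [0.6665, 0.0902, 0.1411]
orientation: [-0.001, -0.618, 0.786, 0.001]
wrist_force: [0.2, -0.9, -1.4]
finger_gap: 0.0494
grip_force: 31.6
clock: 31.1
tcp_pos: [0.6624, 0.0931, 0.1436]
orientation: [-0.001, -0.619, 0.785, 0.001]
wrist_force: [-0.1, 0.2, -0.2]
finger_gap: 0.0489
grip_force: 31.6
shift [ -0.5  -2.4 134.6] turn 0.0 or -3.141 yaw 166.5 j6 -1.32 gap 0.0489 clk 31.1
```

```bash
python3 -m handwheel '[[0,-1,30,0,0.45],[0,-1,60,0,0.45],[0,-1,90,0,0.45],[0,-1,112,0,0.45],[0,-1,125,0,0.45],[0,-1,131,0,0.45],[0,-1,134,0,0.45],[0,-1,134,0,0.45]]'; python3 -m handwheel '[[0,0,0,0,0.45],[0,0,0,0,0.45]]'; python3 plan.py 664.4 93 5 166.5
```

```text
clock: 31.9
tcp_pos: [0.6657, 0.0926, 0.0122]
orientation: [0.001, -0.619, 0.785, -0.0]
wrist_force: [-1.2, -0.1, -0.4]
finger_gap: 0.0495
grip_force: 31.6
clock: 32.1
tcp_pos: [0.6661, 0.0924, 0.0125]
orientation: [0.001, -0.619, 0.785, -0.001]
wrist_force: [-0.7, -0.2, -0.5]
finger_gap: 0.0487
grip_force: 31.6
shift [-0.2  1.9  7.5] turn -0.0 or 3.142 yaw 166.5 j6 -1.32 gap 0.0487 clk 32.1
```

```bash
python3 -m handwheel '[[0,1,3,0,0.45],[0,1,6,0,0.45],[0,1,7,0,0.45],[0,1,7,0,0.45]]';python3 -m handwheel '[[0,0,1,0,0.45],[0,0,2,0,0.45],[0,0,2,0,0.45]]'; python3 -m handwheel '[[0,0,1,0,0.45],[0,0,1,0,0.45]]'; python3 plan.py 664.4 93 3 166.5
```

```text
clock: 32.5
tcp_pos: [0.664, 0.0926, 0.0039]
orientation: [-0.0, -0.619, 0.785, 0.0]
wrist_force: [-0.2, 0.6, -1.7]
finger_gap: 0.0491
grip_force: 31.6
clock: 32.8
tcp_pos: [0.6644, 0.0926, 0.0033]
orientation: [0.0, -0.619, 0.785, -0.0]
wrist_force: [-2.2, 0.1, 4.0]
finger_gap: 0.0491
grip_force: 31.8
clock: 33.0
tcp_pos: [0.6644, 0.0926, 0.0033]
orientation: [0.0, -0.619, 0.785, -0.0]
wrist_force: [-4.8, -1.0, 9.9]
finger_gap: 0.0494
grip_force: 32.1
shift [-0.4  0.1  0.3] turn 0.0 or -3.142 yaw 166.5 j6 -1.32 gap 0.0494 clk 33.0
```

Seated; release, rise, draw back toward the base and check.

```bash
python3 -m handwheel '[[0,0,-2,0,0.45],[0,0,-2,0,0.6],[0,0,-2,0,0.66],[0,0,-2,0,0.8],[0,0,-2,0,1],[0,0,-2,0,1],[0,0,-2,0,1]]'; python3 -m handwheel '[[0,0,-15,0,1],[0,0,-40,0,1],[0,0,-80,0,1],[0,0,-120,0,1],[0,0,-160,0,1],[0,0,-170,0,1],[0,0,-170,0,1]]'; python3 -m handwheel '[[-20,35,0,0,1],[-40,70,0,0,1],[-60,105,0,0,1],[-80,140,0,0,1],[-100,175,0,0,1],[-120,200,0,0,1],[-120,200,0,0,1],[-120,200,0,0,1]]'
python3 meas.py 330 160 16 60 85; python3 meas.py 300 155 15 65 90;  python3 meas.py 268 153 16 55 85;python3 meas.py 300 155 25 33 48
python3 - <<'E'
from h import *
a=cv2.resize(cam("top")["color"][105:205,240:340+20],(480,400),interpolation=2)[:, :400]
a=cv2.resize(cam("top")["color"][105:205,245:355],(400,364),interpolation=2)
b=cv2.resize(cam("scene")["color"][160:280,300:440],(400,343),interpolation=2)
o=np.zeros((364,800,3),np.uint8);o[:,:400]=a;o[:343,400:]=b;cv2.imwrite("pics/f1.png",o);cv2.imwrite("pics/f2.png",cam("top")["color"])
E
```

```text
clock: 33.7
tcp_pos: [0.6642, 0.0926, 0.0032]
orientation: [-0.0, -0.619, 0.785, 0.0]
wrist_force: [0.5, -0.1, 0.1]
finger_gap: 0.0853
grip_force: 0.0
clock: 34.4
tcp_pos: [0.6659, 0.0926, 0.176]
orientation: [0.002, -0.619, 0.785, -0.002]
wrist_force: [0.6, -0.4, -0.4]
finger_gap: 0.0857
grip_force: 0.0
clock: 35.2
tcp_pos: [0.4966, 0.2562, 0.1717]
orientation: [-0.001, -0.62, 0.785, 0.0]
wrist_force: [0.3, -0.3, 0.5]
finger_gap: 0.0857
grip_force: 0.0
106 [623.4 -74.2] [50.3 50.1] 32.7 z [61.1 70.  74.6]
111 [642.7   9.3] [47.1 45.7] 45.5 z [66.5 74.7 79.7]
281 [663.9  90.9] [47.6 48.5] 83.3 z [62.1 68.  71.6]
348 [643.5   8.5] [90.4 50.9] 77.0 z [37.  41.9 45.7]
24 [648.9  -2.9] [12.8 19.9] 75.1 z [42.9 46.  47.9]
```

View pics/f1.png

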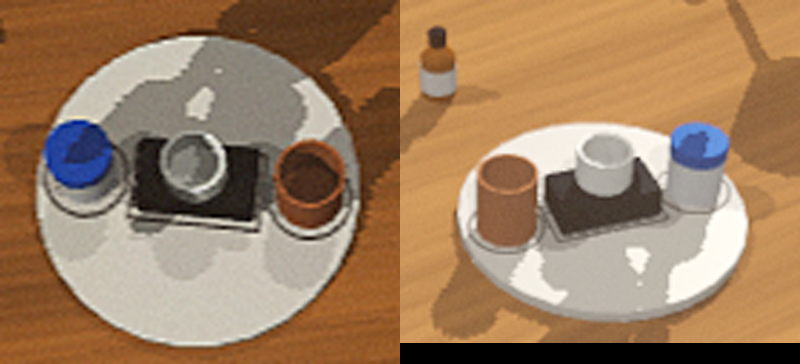

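View pics/f2.png

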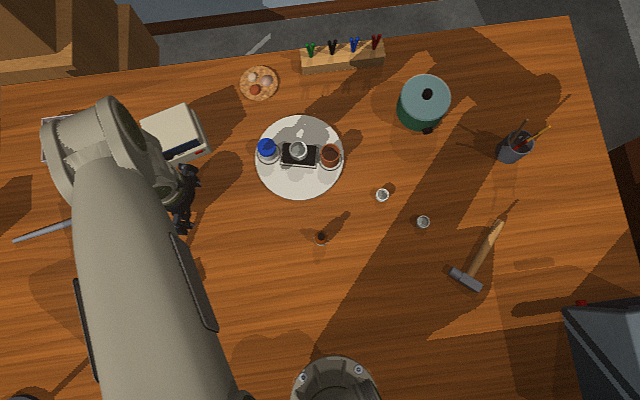

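Everything stands upright inside its marks, within about 2 mm: jar (267,150), block with crucible (299,152) and cup (331,156). The oil bottle (321,238) and hammer (475,260) are untouched. The steel block is hidden by the arm, but was never approached.

```bash
python3 -m handwheel '[[0,0,0,0,1],[0,0,0,0,1],[0,0,0,0,1],[0,0,0,0,1]]'; python3 -c "
from workcell import workorder;print(workorder.hand_in())"
```

```text
clock: 36.0
tcp_pos: [0.4978, 0.256, 0.1734]
orientation: [0.0, -0.619, 0.785, -0.0]
wrist_force: [-0.1, -0.6, -1.0]
finger_gap: 0.0855
grip_force: 0.0
the job is handed in; nothing more can be done
None
```

I handed the job in at 36 s: the block, crucible, cup and jar are placed in the order asked, upright, within about 2 mm and released; the first grasp on the block closed on nothing and was redone, and no verdict came back.

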